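# Refit the tuner module and hold the aerial up for a reception test

### The job

Get the receiver ready for its reception test: first take the green module out of the rack and slide it upright into the slot in the receiver's top until it is fully home, and let go of it. Then take the aerial by its black grip so that its orange button is squeezed in, pull it straight up past the first stop to the second, topmost stop, and finish while holding it up there with the button still squeezed, because it springs back down when let go. Leave the white module and the things on the bench where they are.

Things in the scene. Friction and masses are not known exactly. Their poses are not given: they have to be found in the camera images.
- receiver: Bench radio receiver, a grey box 180 (x) x 280 (y) x 100 (z) mm with dark wooden side cheeks (290 mm over the cheeks, standing 4 mm above the top), fixed to the bench. Origin: centre of its underside. Its +x face carries the scale, knobs and grille; z up. The slot is in its top at (0, 60, 100) mm, the aerial rises out of its top at (0, -80) mm, through a low brass collar 8 mm high.
- slot_mouth (a point): Centre of the mouth of the module slot, level with the receiver's top (100 mm above the bench), inside a white frame. Axes as the receiver: the slot is 12.5 mm wide along x, 72.5 mm long along y and goes 45 mm straight down to a closed floor. A module fully home stands on that floor, 60 mm of it showing, its centre 7.5 mm above this point. It may go in either way round.
- grip_centre (a point): Centre (half-way up) of the black grip on top of the aerial: 30 (x) x 34 (y) x 40 (z) mm, axes as the receiver. With the aerial home this point is 35 mm above the receiver's top (135 mm above the bench). The orange button stands 5 mm out of the middle of the grip's +x face; pinching the grip here along x (35 mm over grip and button) squeezes the button flush. The grip sits on the thin aerial alone and cannot turn or lean.
- aerial (a joint): How far the aerial is pulled up, m: 0 home, 0.070 first stop, 0.140 second stop (the hard end of its travel). While the button is in less than 3 mm it is locked at home and caught again at the first stop. Weight and a spring pull it down with about 3 to 6 N, growing as it rises; if let go at the second stop it sinks back by 50 mm or more.
- button (a joint): How far the orange button is squeezed in towards -x, m: 0 out, 0.005 flush with the face of the grip. The button is 14 (y) x 18 (z) mm, its middle level with the grip's centre; its spring needs about 2 N to start and 5 N to be flush. The catch is free from 0.003 on; squeeze firmly (15 N or more).
- rack: Wooden rack block 150 (x) x 100 (y) x 45 (z) mm, fixed to the bench, with two slots at x = -40 and +40 mm, 12.5 mm wide along x, 72.5 mm long along y, 35 mm deep (floor 10 mm above the bench). Origin: centre of its underside. One module stands in each slot; which is where varies.
- green_module_centre (a point): Centre (half-way up) of the green module: an upright flat slab 10 mm thick (x) x 70 mm wide (y) x 105 mm tall (z), with its lowest 11 mm tapered in to 7 x 66 mm, about 0.1 kg. In the rack its foot is 10 mm above the bench, its centre 62.5 mm, its top 115 mm. Its lower 45 mm disappear in the receiver's slot, so pinch it across its thickness 20 to 30 mm below its top edge.
- white_module_centre (a point): Centre (half-way up) of the white module, of the same shape and size, in the rack's other slot; to be left there.
- screwdriver: Red-handled screwdriver lying on the bench to the right of the receiver; to be left alone.
- solder_spool_centre (a point): Centre of a grey metal solder spool, 52 mm across and 36 mm high, standing on the bench; to be left alone.
- screw_jar_centre (a point): Centre of a small amber jar, 50 mm across and 70 mm high, standing on the bench; to be left alone.

How it is judged (in metres and radians):
On the way, in this order (a step that is already met when the one before it is completed fails the run):
1. the green module stands fully home in the receiver's slot and is let go, the aerial still home (z of green_module_centre in the frame of slot_mouth below 0.0115 m and horizontal distance between green_module_centre and slot_mouth below 0.006 m and angle between green_module_centre's own z axis and vertical below 0.08 rad and contact force between the fingers and green_module below 0.1 N and value of joint aerial below 0.01 m), for 0.2 s.
2. with the button squeezed in, the aerial is up at its second stop, held by the fingers (value of joint aerial above 0.134 m and value of joint button above 0.003 m and contact force between the fingers and aerial above 2 N), for 0.2 s.
At the end, for the whole second after the job is handed in: The fingers hold the grip with the aerial above 134 mm of its 140 and the button in over 3 mm; the green module is home in the slot (height within 4 mm, 6 mm of the axis, upright within 0.08 rad) and let go; the white module is within 15 mm of its place (all of step 2 and z of green_module_centre in the frame of slot_mouth below 0.0115 m and horizontal distance between green_module_centre and slot_mouth below 0.006 m and angle between green_module_centre's own z axis and vertical below 0.08 rad and distance of white_module_centre from where it was at the start of the episode below 0.015 m and contact force between the fingers and green_module below 0.1 N); the arm keeps its last pose, push and grip.
It fails at once if the white module is disturbed by more than 15 mm (distance of white_module_centre from where it was at the start of the episode above 0.015 m).
It fails at once if the screwdriver, spool or jar is moved by more than 30 mm (distance of any of screwdriver, solder_spool_centre, screw_jar_centre from where it was at the start of the episode above 0.03 m).
It also fails if it takes over 61 s, if anything falls off the work surface, if the arm or the gripper's body presses on something with over 40 N, if the wrist force passes 120 N, or if a joint passes its speed limit or range.

### The arm

A 6-joint arm with a two-finger parallel gripper is mounted at the origin on the work surface. World frame = base frame: x ahead of the robot, y to its left, z up, the work surface at z = 0. Lengths are in m, angles in degrees, forces in N, time in s.
With the tool pointing down it reaches from about 0.4 to 0.825 m from the base axis. Payload 7 kg.
Tool frame: the origin (TCP) lies midway between the tips of the shut fingers; the grasp point (between the pads) lies 19 mm behind it; z points along the fingers, x is the direction in which the jaws open and shut, and the axes are right-handed (so a half turn about z gives the same grasp; the last joint's range is limited). The gripper opens to 88 mm and grips with 3 to 60 N. Pads are 19 mm wide; open, the fingers measure 130 mm over their backs; the gripper's body (78 mm by 193 mm) begins 47 mm behind the grasp point.
Start: joints at [82.454, 20.546, 0.682, 0, -70.136, -16.507], TCP at [0.275, 0.616, 0.227] pointing down, gripper open.
Joint ranges: [-176.03, 176.03], [-82.01, 121.73], [-58.28, 71.71], [-173.87, 95.51], [-174.79, -0.11], [-173.66, 173.66]. Speed limits (degrees/s): [136.94, 136.94, 172.46, 180, 180, 180].

### API

Orientations are given as [roll, pitch, yaw] about the fixed x, y, z axes, in that order (R = Rz(yaw) Ry(pitch) Rx(roll)).
In Python, from plant import ctrl, vision, nets gives the robot as it stands.
- The arm moves only by the shell command python3 -m jog 'ROWS'. ROWS is text: rows parted by semicolons, each of 7 numbers parted by spaces: the turn, a rotation vector about the tool's x, y, z in units of 0.1 rad (1.0 is 0.1 rad), then the shift along the tool's x, y, z in units of 4 cm (1.0 is 4 cm), then the opening, from -1 (shut) to 1 (fully open). In form: rx ry rz x y z jaw; .... A call has 1 to 8 rows; each row shifts and turns the commanded pose from where the row before left it, along the tool's axes as they then stand; what a row does not reach is not made up. A row lasts 1/8 s, in which the tool goes at most 62.5 mm and 10.7 degrees, less where a joint would pass 70% of its speed; a pose out of reach is approached as far as the arm can. A call with a number of a shift or a turn outside -1 to 1 is refused whole. A call with a gripper value outside its range is refused whole. The fingers move at their own pace and stop on an object; the grip force is fixed at half the most. Time passes only in rows, so rows that do not move let the fingers close. It gives the time, the measured TCP pose, the force and the opening at its end, in the units of the state.
- ctrl.get_obs(): the state, without advancing time (a new reading comes with each control period).
- vision.snapshot(name): name is "side" or "top"; returns (picture, depth): 400x640x3 uint8, red, green, blue; 400x640 float32, m along the optical axis (not along the pixel's ray), 0 where there is no reading.
- vision.camera_info(name): a dict with "camera_matrix" (3x3 intrinsics, pixels), "camera_from_world" (4x4, takes a point from world to camera coordinates). Camera axes: x right, y down, z forward; pixel columns grow to the right and rows downward; lengths in m; the calibration is good to about 2 mm. A picture is of the moment at which its call begins. camera_info takes no time and is no camera call.
- ctrl.close_job(): hands the job in, once; it reports no verdict.
Trained networks look in the newest picture that a camera, given by its name, has taken for a name from the list of things; names that differ only in an ending like _2 or _b are one class to them, and where a whole thing is asked for, a point or a joint stands for the part that bears it (a point fixed in the world has none). Each returns a list of dicts, best first, with "score" (0 to 1); they miss things now and then, are a little off and sometimes report something else, mostly with a low value. They report only what shows in the picture. A call takes as long as a camera call.
- nets.boxes_of(target, camera): "location" ([x, y, z] in m, in world coordinates, good to about 4 mm: the middle of the surface that is visible of it).
The state is a dict: "clock": time; "joint_pos": joint angles; "qvel": joint speeds; "tau": joint torques, N m; "tool_pos": TCP position; "orientation": TCP orientation; "force": force on the tool from outside, world axes, zero at the start; "moment": the same for the moment, N m; "opening": finger opening in m.
Only numpy, scipy, OpenCV 4.12 (cv2) and the standard library are available. Lean on these libraries where they do the work, as an engineer would, in place of code of your own. Each camera call takes 0.05 s, during which the arm holds its last target.

## Working session

There is one attempt and no reset: what is moved stays moved. The work goes in short steps, Python scripts to look and compute and a shell command to move; the robot and the scene stay as the last step left them, time stands still between calls to the robot, and variables do not carry over. Pictures are saved under pics/ and viewed, and the job is handed in when it is done.

```bash
mkdir -p pics; ls; python3 - <<'E'
from plant import ctrl, vision, nets
import cv2
print(ctrl.get_obs())
for n in("side","top"):
    p,d=vision.snapshot(n); cv2.imwrite(f"pics/{n}0.png",p[:,:,::-1]); i=vision.camera_info(n); print(n,i)
    import numpy as np; np.save(f"pics/{n}0d.npy",d)
E
```

```text
pics
{'clock': 0.0, 'joint_pos': array([ 8.24547791e+01,  2.05905038e+01,  6.33810550e-01, -2.19194570e-02,
       -7.01351155e+01, -1.65081455e+01]), 'qvel': array([-0.07422069,  0.03888171, -0.08366342, -0.0466598 , -0.03570269,
        0.06117593]), 'tau': array([ 2.21019204e-04, -5.82716596e+01,  2.93053347e+01,  6.99751407e+00,
        6.99750308e-03, -1.34531742e-04]), 'tool_pos': array([0.27492242, 0.61593842, 0.22562782]), 'orientation': array([-1.79993666e+02, -9.38800783e-02, -1.14060836e+02]), 'force': array([-0.29694515, -0.62496919,  0.12330241]), 'moment': array([-0.01062258, -0.03340867,  0.01817163]), 'opening': 0.08757860846191977}
side {'camera_matrix': array([[384.24511429,   0.        , 317.39006037],
       [  0.        , 384.24511429, 196.82423553],
       [  0.        ,   0.        ,   1.        ]]), 'camera_from_world': array([[ 0.83626657, -0.54831152,  0.00356494, -0.56060538],
       [-0.33604856, -0.51764589, -0.78683804,  0.24435767],
       [ 0.43327773,  0.65680835, -0.61714925,  0.8320789 ],
       [ 0.        ,  0.        ,  0.        ,  1.        ]])}
top {'camera_matrix': array([[491.34687443,   0.        , 323.28507392],
       [  0.        , 491.34687443, 201.21664062],
       [  0.        ,   0.        ,   1.        ]]), 'camera_from_world': array([[ 0.01031181, -0.99987947,  0.01160689, -0.08151152],
       [-0.99640607, -0.01125055, -0.08395455,  0.61440234],
       [ 0.08407502, -0.01069946, -0.99640198,  1.43026833],
       [ 0.        ,  0.        ,  0.        ,  1.        ]])}
```

View pics/side0.png

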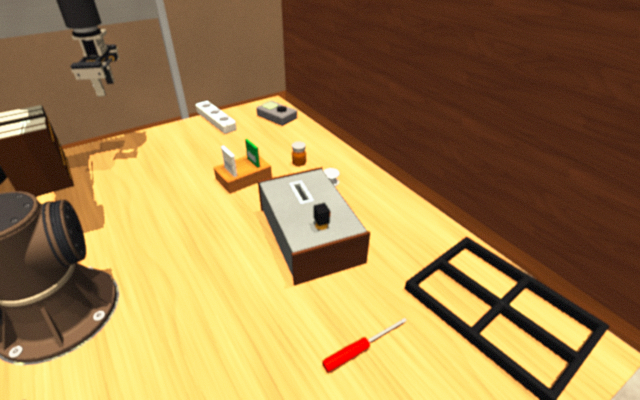

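View pics/top0.png

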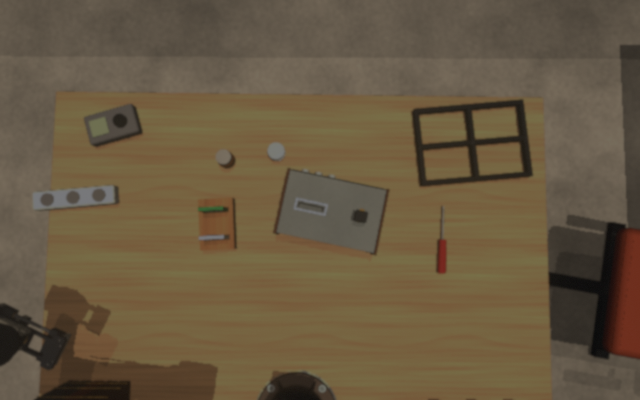

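```bash
cat > h.py <<'E'
import numpy as np
from plant import vision
def cloud(n,d):
    i=vision.camera_info(n);K=i["camera_matrix"];T=np.linalg.inv(i["camera_from_world"])
    v,u=np.mgrid[0:400,0:640]
    c=np.stack([(u-K[0,2])/K[0,0]*d,(v-K[1,2])/K[1,1]*d,d],-1)
    return c@T[:3,:3].T+T[:3,3]
def ray(n,u,v,z):
    i=vision.camera_info(n);K=i["camera_matrix"];T=np.linalg.inv(i["camera_from_world"])
    r=T[:3,:3]@np.array([(u-K[0,2])/K[0,0],(v-K[1,2])/K[1,1],1]);o=T[:3,3]
    return o+r*(z-o[2])/r[2]
def proj(n,p):
    i=vision.camera_info(n);c=i["camera_from_world"]@np.append(p,1);c=i["camera_matrix"]@c[:3];return c[:2]/c[2]
E
python3 - <<'E'
from h import *
import cv2
from plant import nets
t=cv2.imread("pics/top0.png");s=cv2.imread("pics/side0.png")
cv2.imwrite("pics/topc.png",cv2.convertScaleAbs(cv2.resize(t[140:270,190:400],None,fx=3.8,fy=3.8,interpolation=cv2.INTER_CUBIC),alpha=2))
cv2.imwrite("pics/sidec.png",cv2.resize(s[130:280,205:375],None,fx=4,fy=4,interpolation=cv2.INTER_CUBIC))
for c in("top","side"):
    for n in("green_module_centre","white_module_centre","slot_mouth","grip_centre","receiver","rack","button","solder_spool_centre","screw_jar_centre"):
        print(c,n,[(np.round(x["location"],3),round(x["score"],2)) for x in nets.boxes_of(n,c)[:2]])
d=np.load("pics/top0d.npy");P=cloud("top",d)
m=(P[...,2]>.09)&(P[...,2]<.108);m[:,:260]=0;m[:, 400:]=0;m[:150]=0;m[260:]=0
print(m.sum(),np.median(P[m][:,2]))
r=cv2.minAreaRect(P[m][:,:2].astype(np.float32)*1000);print(r)
E
```

```text
top green_module_centre [(array([0.585, 0.235, 0.113]), 0.73), (array([ 0.583, -0.099,  0.098]), 0.34)]
top white_module_centre []
top slot_mouth [(array([ 0.584, -0.093,  0.105]), 0.87)]
top grip_centre [(array([ 0.568, -0.172,  0.152]), 0.7), (array([0.762, 0.069, 0.039]), 0.44)]
top receiver [(array([ 0.583, -0.096,  0.098]), 0.64)]
top rack [(array([0.548, 0.232, 0.043]), 0.74)]
top button [(array([0.764, 0.071, 0.04 ]), 0.53), (array([ 0.584, -0.093,  0.104]), 0.4)]
top solder_spool_centre [(array([0.762, 0.07 , 0.037]), 0.56)]
top screw_jar_centre [(array([0.736, 0.213, 0.07 ]), 0.53)]
side green_module_centre [(array([0.583, 0.232, 0.086]), 0.58)]
side white_module_centre []
side slot_mouth [(array([ 0.555, -0.167,  0.103]), 0.9)]
side grip_centre [(array([ 0.563, -0.188,  0.15 ]), 0.66), (array([0.504, 0.226, 0.083]), 0.43)]
side receiver [(array([ 0.557, -0.175,  0.103]), 0.65)]
side rack [(array([0.533, 0.198, 0.044]), 0.87), (array([ 0.556, -0.171,  0.099]), 0.38)]
side button []
side solder_spool_centre [(array([0.765, 0.061, 0.039]), 0.69), (array([ 0.561, -0.186,  0.148]), 0.36)]
side screw_jar_centre [(array([0.735, 0.202, 0.045]), 0.73), (array([ 0.555, -0.171,  0.105]), 0.41)]
6495 0.10021299394448091
((582.3541259765625, -97.431396484375), (293.90655517578125, 188.65585327148438), 78.64739990234375)
```

```bash
ls pics
```

```text
side0.png
side0d.npy
sidec.png
top0.png
top0d.npy
topc.png
```

View pics/topc.png

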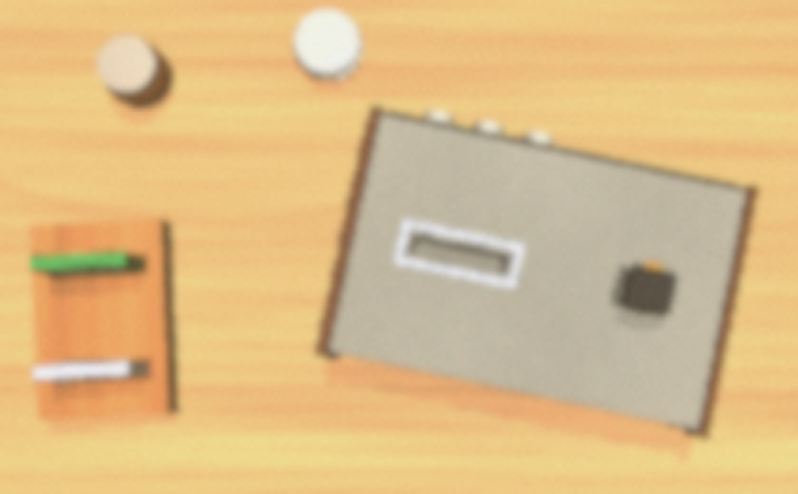

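View pics/sidec.png

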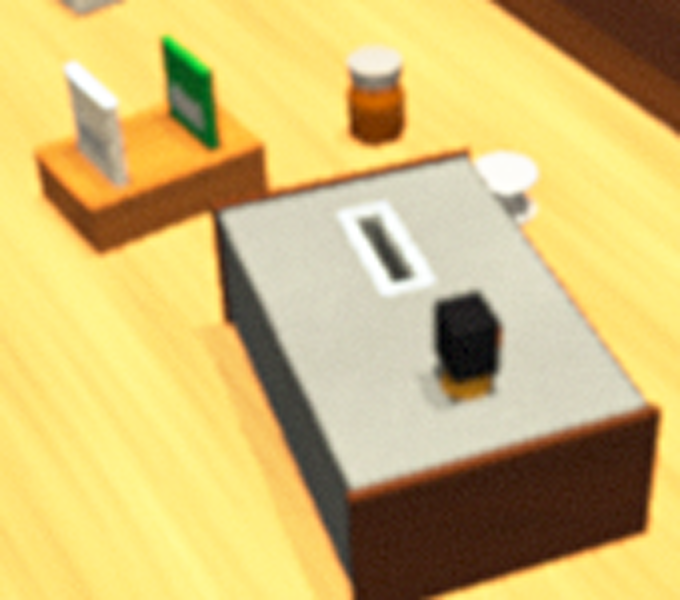

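```bash
cat > m.py <<'E'
from h import *
import cv2
for cam in("top","side"):
    im=cv2.imread(f"pics/{cam}0.png").astype(int);d=np.load(f"pics/{cam}0d.npy");P=cloud(cam,d)
    hsv=cv2.cvtColor(im.astype(np.uint8),cv2.COLOR_BGR2HSV)
    def mk(box,f):
        m=np.zeros(im.shape[:2],bool);u0,u1,v0,v1=box;m[v0:v1,u0:u1]=f[v0:v1,u0:u1];return m
    b={"top":dict(slot=(285,335,190,222),grip=(345,375,203,230),rack=(190,245,190,258)),"side":dict(slot=(282,318,175,210),grip=(308,336,198,232),rack=(205,280,135,195))}[cam]
    V=hsv[...,2];S=hsv[...,1];H=hsv[...,0]
    thr=np.percentile(V[b["slot"][2]:b["slot"][3],b["slot"][0]:b["slot"][1]],80)
    g=V[b["slot"][2]:b["slot"][3],b["slot"][0]:b["slot"][1]];print(cam,"V pct",np.percentile(g,[5,50,80,95]))
    t=(np.percentile(g,50)+np.percentile(g,95))/2
    m=mk(b["slot"],V>t).astype(np.uint8)
    cs,_=cv2.findContours(m,cv2.RETR_EXTERNAL,cv2.CHAIN_APPROX_NONE);c=max(cs,key=cv2.contourArea)
    w=np.array([ray(cam,*q[0],.101)[:2]*1000 for q in c],np.float32);print("slot",cv2.minAreaRect(w))
    m=(P[...,2]>.09)&(P[...,2]<.108)&(P[...,0]>.4)&(P[...,0]<.75)&(P[...,1]>-.3)&(P[...,1]<.1)
    print("recv",np.median(P[m][:,2]),cv2.minAreaRect(P[m][:,:2].astype(np.float32)*1000))
    m=mk(b["grip"],(P[...,2]>.145)&(P[...,2]<.165));print("grip",m.sum(),P[m].mean(0) if m.any() else 0,cv2.minAreaRect(P[m][:,:2].astype(np.float32)*1000))
    for n,f in(("green",(H>40)&(H<85)&(S>100)),("white",(S<90))):
        m=mk(b["rack"],f&(P[...,2]>.104)&(P[...,2]<.125))
        if m.sum()>5:
            print(n,m.sum(),np.median(P[m],0),P[m].mean(0),cv2.minAreaRect(P[m][:,:2].astype(np.float32)*1000))
        m=mk(b["rack"],f&(P[...,2]>.055)&(P[...,2]<.125));
        if m.sum(): print(n,"all",m.sum(),P[m].mean(0),cv2.minAreaRect(P[m][:,:2].astype(np.float32)*1000))
    m=mk(b["rack"],(P[...,2]>.038)&(P[...,2]<.052));print("rack",m.sum(),cv2.minAreaRect(P[m][:,:2].astype(np.float32)*1000))
E
python3 m.py
```

```text
top V pct [ 80.  96.  97. 108.]
slot ((594.6647338867188, -38.20555114746094), (94.11329650878906, 36.499027252197266), 77.61837768554688)
recv 0.10021299394448091 ((582.3541259765625, -97.431396484375), (293.90655517578125, 188.65585327148438), 78.64739990234375)
grip 144 [ 0.56592402 -0.17496539  0.15482235] ((567.6629638671875, -175.86013793945312), (33.897281646728516, 33.599246978759766), 77.87396240234375)
green 83 [0.58311168 0.23710934 0.11487184] [0.58391367 0.23725002 0.11433316] ((583.9500732421875, 238.94430541992188), (8.787049293518066, 69.11082458496094), 0.5005581378936768)
green all 85 [0.58377635 0.23777471 0.11387843] ((583.94677734375, 239.00418090820312), (9.484176635742188, 69.03960418701172), 3.272493600845337)
white 98 [0.50507773 0.234634   0.11472176] [0.50467686 0.23386538 0.11441655] ((504.6582336425781, 233.70278930664062), (10.065469741821289, 68.72064208984375), 3.565361499786377)
white all 113 [0.50576998 0.23187546 0.10998514] ((539.4116821289062, 234.20816040039062), (79.42723083496094, 68.650634765625), 0.6523699760437012)
rack 1484 ((544.5135498046
[... 571 characters left out ...]
3 0.11056237] ((583.2356567382812, 237.1338653564453), (8.099552154541016, 63.22213363647461), 3.1183769702911377)
green all 145 [0.58215471 0.22959768 0.0947946 ] ((582.8399658203125, 235.61302185058594), (9.0552978515625, 66.21631622314453), 3.1183762550354004)
white 77 [0.50336059 0.22789284 0.11298792] [0.50384798 0.23005489 0.11176739] ((505.4602966308594, 233.5306396484375), (11.77108383178711, 69.33905792236328), 2.4451913833618164)
white all 541 [0.52676721 0.12137913 0.09284435] ((545.5967407226562, 127.21307373046875), (83.6694107055664, 285.50048828125), 2.652167320251465)
rack 745 ((545.1561279296875, 237.93426513671875), (152.3672332763672, 107.3104248046875), 3.866605043411255)
```

```bash
python3 -m jog '0 0 1 0 0 0 0.2;0 0 1 0 0 0 0.2;0 0 1 0 0 0 0.2;0 0 1 0 0 0 0.2;0 0 1 0 0 0 0.2;0 0 1 0 0 0 0.2;0 0 1 0 0 0 0.2;0 0 1 0 0 0 0.2'; python3 -m jog '0 0 1 0 0 0 0.2;0 0 1 0 0 0 0.2;0 0 0.9 0 0 0 0.2;0 0 0 0 0 0 0.2'
cat > w.py <<'E'
import sys
from h import *
from plant import ctrl
def go(x,y,z,yaw):
    o=ctrl.get_obs();p=o["tool_pos"];ps=np.radians(o["orientation"][2])
    print("pos",p.round(4),"rpy",o["orientation"].round(2),"F",o["force"].round(1),"open",round(o["opening"],4),"t",o["clock"])
    d=np.array([x,y,z])-p;xt=np.array([np.cos(ps),np.sin(ps),0]);yt=np.array([np.sin(ps),-np.cos(ps),0])
    dy=(yaw-o["orientation"][2]+180)%360-180
    print("units: rz",round(-np.radians(dy)*10,3),"xyz",round(d@xt/.04,3),round(d@yt/.04,3),round(-d[2]/.04,3))
go(*map(float,sys.argv[1:]))
E
python3 w.py .584 .2387 .16 -176.5
```

```text
clock: 2.0
tool_pos: [0.2751, 0.6164, 0.2266]
orientation: [180.0, -0.0, -160.1]
force: [-0.1, -1.0, 0.4]
opening: 0.0525
clock: 2.5
tool_pos: [0.2751, 0.6164, 0.2266]
orientation: [180.0, -0.0, -176.5]
force: [-0.0, 0.5, -0.5]
opening: 0.0524
pos [0.2751 0.6164 0.2266] rpy [ 180.     -0.   -176.47] F [-0.   0.5 -0.5] open 0.0524 t 2.5
units: rz 0.005 xyz -7.126 -9.899 1.664
```

```bash
python3 -m jog '0 0 0 -0.71 -0.99 0 0.2;0 0 0 -0.71 -0.99 0 0.2;0 0 0 -0.71 -0.99 0 0.2;0 0 0 -0.71 -0.99 0 0.2;0 0 0 -0.71 -0.99 0 0.2;0 0 0 -0.71 -0.99 0 0.2;0 0 0 -0.71 -0.99 0 0.2;0 0 0 -0.71 -0.99 0 0.2'; python3 -m jog '0 0 0 -0.71 -0.99 0 0.2;0 0 0 -0.71 -0.99 0 0.2;0 0 0 0 0 0.8 0.2;0 0 0 0 0 0.8 0.2;0 0 0 0 0 0 0.2;0 0 0 0 0 0 0.2'; python3 w.py .584 .2387 .071 -176.5;python3 - <<'E'
from h import *
import cv2
for n in("top","side"):
    p,d=vision.snapshot(n);b={"top":(140,270,150,320),"side":(80,230,180,350)}[n]
    cv2.imwrite(f"pics/{n}1.png",cv2.convertScaleAbs(cv2.resize(p[b[0]:b[1],b[2]:b[3],::-1],None,fx=4,fy=4,interpolation=cv2.INTER_CUBIC),alpha=1.5 if n=="top" else 1))
E
```

```text
clock: 3.5
tool_pos: [0.5221, 0.3128, 0.2268]
orientation: [180.0, 0.0, -176.4]
force: [0.3, 1.7, 0.1]
opening: 0.0524
clock: 4.25
tool_pos: [0.5834, 0.2388, 0.1639]
orientation: [180.0, 0.1, -176.4]
force: [-0.3, 0.6, 0.6]
opening: 0.0526
pos [0.5834 0.2388 0.1639] rpy [ 1.7999e+02  8.0000e-02 -1.7642e+02] F [-0.3  0.6  0.6] open 0.0526 t 4.25
units: rz 0.015 xyz -0.014 -0.004 2.323
```

View pics/side1.png

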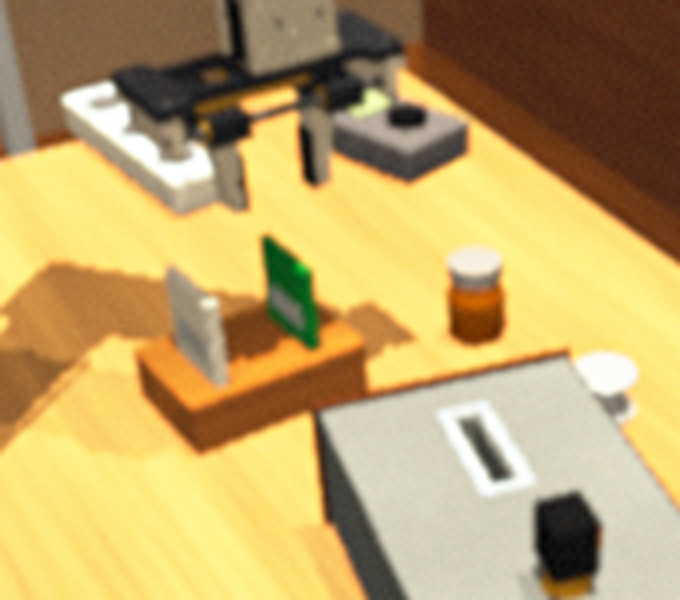

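View pics/top1.png

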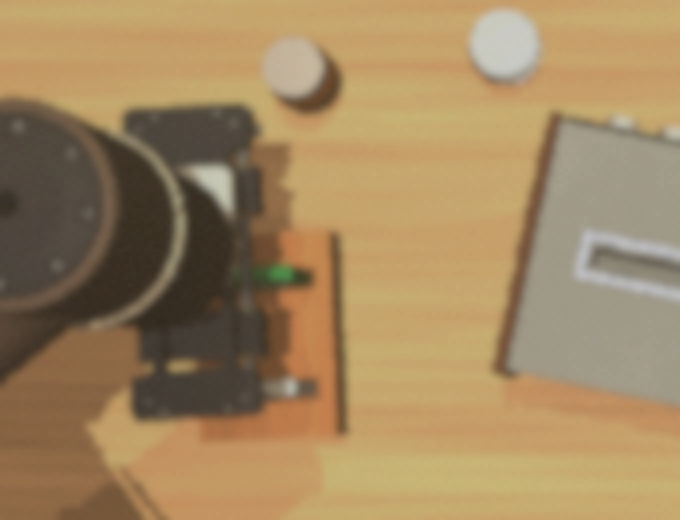

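```bash
python3 -c "
from h import *
for p in([.5834,.2388,.1639],[.584,.2387,.115]): print((proj('side',p)-[180,80])*4)"
```

```text
[275.893659   192.02714766]
[283.49415243 249.47580383]
```

```bash
python3 -m jog '0 0 0 0 0 0.6 0.2;0 0 0 0 0 0.6 0.2;0 0 0 0 0 0.6 0.2;0 0 0 0 0 0.52 0.2;0 0 0 0 0 0 0.2;0 0 0 0 0 0 0.2'; python3 -m jog '0 0 0 0 0 0 -1;0 0 0 0 0 0 -1;0 0 0 0 0 0 -1;0 0 0 0 0 0 -1;0 0 0 0 0 0 -1;0 0 0 0 0 0 -1;0 0 0 0 0 0 -1;0 0 0 0 0 0 -1'; python3 w.py .584 .2387 .071 -176.5
```

```text
clock: 5.1
tool_pos: [0.5835, 0.239, 0.0713]
orientation: [180.0, 0.1, -176.5]
force: [-0.0, 0.1, 0.6]
opening: 0.0526
clock: 6.1
tool_pos: [0.5851, 0.2392, 0.0704]
orientation: [179.9, 0.2, -176.5]
force: [7.6, -0.6, -3.1]
opening: 0.0097
pos [0.5851 0.2392 0.0704] rpy [ 179.93    0.24 -176.47] F [ 7.6 -0.6 -3.1] open 0.0097 t 6.1
units: rz 0.006 xyz 0.029 -0.01 -0.016
```

```bash
python3 -m jog '0 0 0 0 0 -0.3 -1;0 0 0 0 0 -0.6 -1;0 0 0 0 0 -0.7 -1;0 0 0 0 0 -0.7 -1;0 0 0 0 0 -0.7 -1;0 0 0 0 0 -0.5 -1;0 0 0 0 0 0 -1;0 0 0 0 0 0 -1'; python3 w.py .594 -.0383 .211 168.3;python3 - <<'E'
from h import *
import cv2
for n in("top","side"):
    p,d=vision.snapshot(n);b={"top":(140,270,150,320),"side":(80,230,180,350)}[n]
    np.save(f"pics/{n}2d.npy",d);cv2.imwrite(f"pics/{n}2f.png",p[...,::-1])
    cv2.imwrite(f"pics/{n}2.png",cv2.convertScaleAbs(cv2.resize(p[b[0]:b[1],b[2]:b[3],::-1],None,fx=4,fy=4,interpolation=cv2.INTER_CUBIC),alpha=1.5 if n=="top" else 1))
E
```

```text
clock: 7.1
tool_pos: [0.5821, 0.2382, 0.2085]
orientation: [-180.0, -0.1, -176.5]
force: [-0.8, 0.2, -1.1]
opening: 0.0097
pos [0.5821 0.2382 0.2085] rpy [-1.7997e+02 -9.0000e-02 -1.7652e+02] F [-0.8  0.2 -1.1] open 0.0097 t 7.1
units: rz 2.649 xyz 0.122 -6.917 -0.063
```

View pics/side2.png

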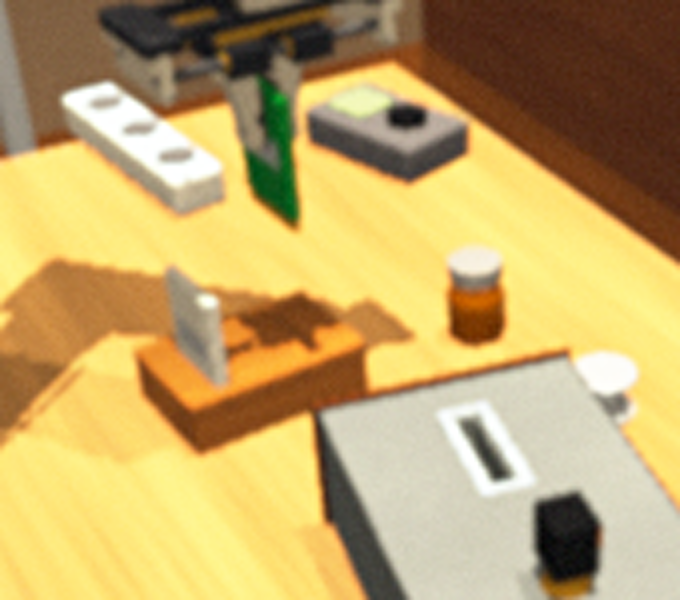

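```bash
python3 -m jog '0 0 0.9 0 0 0 -1;0 0 0.9 0 0 0 -1;0 0 0.85 0 0 0 -1;0 0 0 0 0 0 -1;0 0 0 0 0 0 -1';  python3 w.py .594 -.0383 .211 168.3
```

```text
clock: 7.82
tool_pos: [0.5826, 0.2383, 0.2092]
orientation: [-180.0, -0.0, 168.4]
force: [0.7, 0.4, -1.5]
opening: 0.01
pos [0.5826 0.2383 0.2092] rpy [-1.7996e+02 -4.0000e-02  1.6842e+02] F [ 0.7  0.4 -1.5] open 0.01 t 7.825
units: rz 0.02 xyz -1.669 -6.717 -0.046
```

```bash
python3 -m jog '0 0 0 -0.21 -0.84 0 -1;0 0 0 -0.21 -0.84 0 -1;0 0 0 -0.21 -0.84 0 -1;0 0 0 -0.21 -0.84 0 -1;0 0 0 -0.21 -0.84 0 -1;0 0 0 -0.21 -0.84 0 -1;0 0 0 -0.21 -0.84 0 -1;0 0 0.02 -0.2 -0.84 0 -1'; python3 -m jog '0 0 0 0 0 0 -1;0 0 0 0 0 0.4 -1;0 0 0 0 0 0.2 -1;0 0 0 0 0 0 -1;0 0 0 0 0 0 -1'; python3 w.py .594 -.0383 .211 168.3;python3 - <<'E'
from h import *
import cv2
for n in("top","side"):
    p,d=vision.snapshot(n);b={"top":(140,270,230,400),"side":(100,250,220,390)}[n]
    np.save(f"pics/{n}3d.npy",d);cv2.imwrite(f"pics/{n}3f.png",p[...,::-1])
    cv2.imwrite(f"pics/{n}3.png",cv2.convertScaleAbs(cv2.resize(p[b[0]:b[1],b[2]:b[3],::-1],None,fx=4,fy=4,interpolation=cv2.INTER_CUBIC),alpha=1.5 if n=="top" else 1))
E
```

```text
clock: 8.82
tool_pos: [0.5936, -0.0394, 0.2097]
orientation: [-180.0, -0.0, 168.3]
force: [0.0, -0.2, -1.2]
opening: 0.0101
clock: 9.45
tool_pos: [0.5939, -0.0379, 0.1858]
orientation: [-180.0, 0.0, 168.3]
force: [0.1, -0.3, -0.4]
opening: 0.0096
pos [ 0.5939 -0.0379  0.1858] rpy [-179.99    0.    168.25] F [ 0.1 -0.3 -0.4] open 0.0096 t 9.45
units: rz -0.008 xyz -0.005 -0.01 -0.63
```

View pics/side3.png

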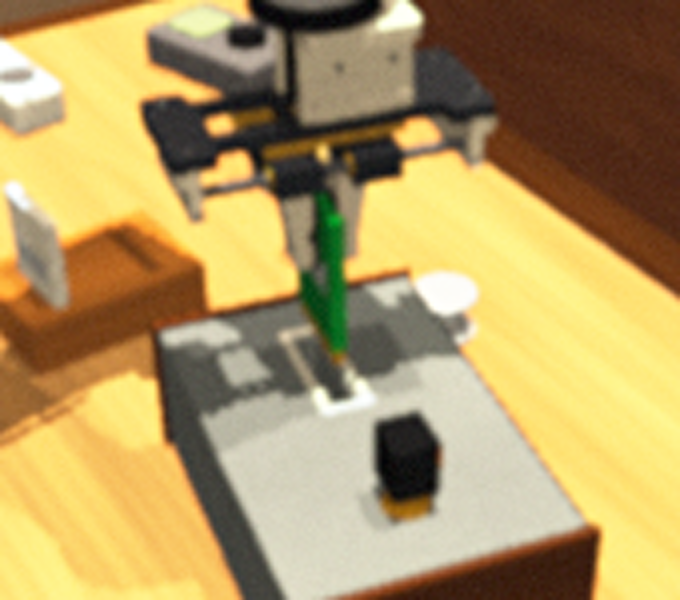

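View pics/top3.png

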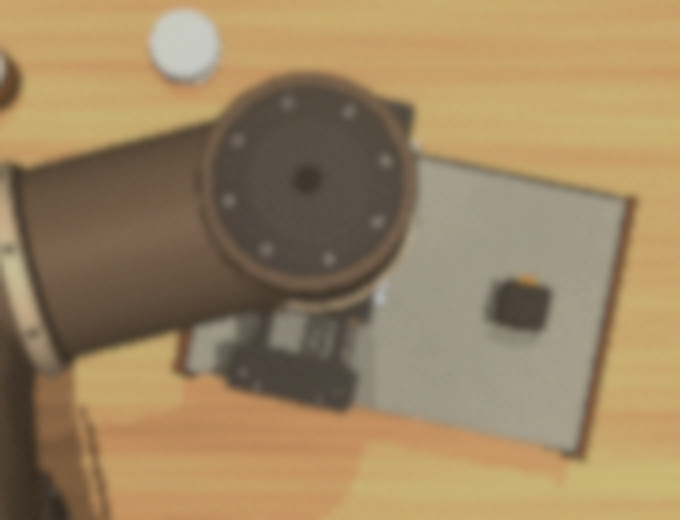

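```bash
python3 -c "
from h import *
c=np.array([.594,-.0380]);a=np.radians(-11.7);x=np.array([np.cos(a),np.sin(a)]);y=np.array([-x[1],x[0]])
for sx,sy,z in((-5,-35,230-19+0-.0),):pass
for n,sx,sy,z in(('top-',-5,-35,.2298),('top+',5,-35,.2298),('tap-',-5,-35,.1358),('tap+',5,-35,.1358),('foot-',-3.5,-33,.1248),('foot+',3.5,-33,.1248),('farfoot-',-3.5,33,.1248)):
  p=c+x*sx/1000+y*sy/1000; print(n,((proj('side',[*p,z])-[220,100])*4).round(1))
"
python3 - <<'E'
import cv2
p=cv2.imread("pics/side3f.png");cv2.imwrite("pics/side3z.png",cv2.resize(p[140:210,285:325],None,fx=8,fy=8,interpolation=cv2.INTER_CUBIC))
E
```

```text
top- [331.2 224. ]
top+ [347.3 220.7]
tap- [334.2 353.1]
tap+ [349.3 349.6]
foot- [335.7 364.9]
foot+ [346.2 362.4]
farfoot- [301.4 308.2]
```

View pics/side3z.png

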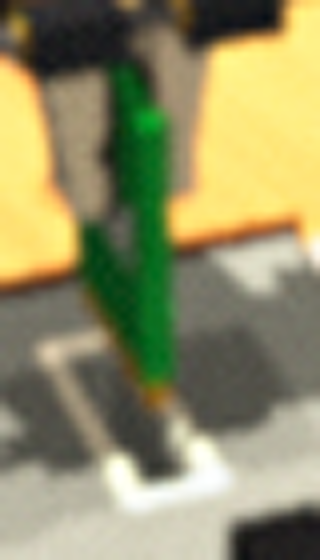

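```bash
python3 -m jog '0 0 0 0 0 0.25 -1;0 0 0 0 0 0.25 -1;0 0 0 0 0 0.1 -1;0 0 0 0 0 0.1 -1;0 0 0 0 0 0 -1'; python3 w.py .594 -.0383 .116 168.3;python3 -m jog '0 0 0 0 0 0.05 -1;0 0 0 0 0 0.05 -1;0 0 0 0 0 0.05 -1;0 0 0 0 0 0.05 -1;0 0 0 0 0 0 -1'; python3 w.py .594 -.0383 .116 168.3
```

```text
clock: 10.18
tool_pos: [0.5936, -0.0384, 0.1574]
orientation: [-180.0, -0.0, 168.2]
force: [-0.5, 0.3, -0.9]
opening: 0.0099
pos [ 0.5936 -0.0384  0.1574] rpy [-1.7999e+02 -3.0000e-02  1.6819e+02] F [-0.5  0.3 -0.9] open 0.0099 t 10.175
units: rz -0.019 xyz -0.01 0.005 1.036
clock: 10.8
tool_pos: [0.5936, -0.0383, 0.1496]
orientation: [-180.0, -0.0, 168.2]
force: [-0.3, -0.1, -0.8]
opening: 0.0098
pos [ 0.5936 -0.0383  0.1496] rpy [-1.7999e+02 -2.0000e-02  1.6820e+02] F [-0.3 -0.1 -0.8] open 0.0098 t 10.8
units: rz -0.018 xyz -0.01 0.003 0.839
```

Foot is ~11 mm below the mouth with no contact force; continue down gently.

```bash
python3 -m jog '0 0 0 0 0 0.1 -1;0 0 0 0 0 0.1 -1;0 0 0 0 0 0.1 -1;0 0 0 0 0 0.1 -1;0 0 0 0 0 0.1 -1;0 0 0 0 0 0 -1'; python3 w.py .594 -.0383 .116 168.3;python3 -m jog '0 0 0 0 0 0.1 -1;0 0 0 0 0 0.1 -1;0 0 0 0 0 0.06 -1;0 0 0 0 0 0 -1'; python3 w.py .594 -.0383 .116 168.3
```

```text
clock: 11.55
tool_pos: [0.5936, -0.0384, 0.1294]
orientation: [-180.0, -0.0, 168.2]
force: [-0.2, -0.6, -1.2]
opening: 0.0099
pos [ 0.5936 -0.0384  0.1294] rpy [-1.7999e+02 -2.0000e-02  1.6820e+02] F [-0.2 -0.6 -1.2] open 0.0099 t 11.55
units: rz -0.018 xyz -0.009 0.004 0.336
clock: 12.05
tool_pos: [0.5936, -0.0384, 0.1191]
orientation: [-180.0, -0.0, 168.2]
force: [-0.9, 0.7, -0.5]
opening: 0.0098
pos [ 0.5936 -0.0384  0.1191] rpy [-1.7999e+02 -2.0000e-02  1.6820e+02] F [-0.9  0.7 -0.5] open 0.0098 t 12.05
units: rz -0.018 xyz -0.01 0.004 0.078
```

```bash
python3 -m jog '0 0 0 0 0 0.03 -1;0 0 0 0 0 0.03 -1;0 0 0 0 0 0 -1'; python3 -m jog '0 0 0 0 0 0.03 -1;0 0 0 0 0 0.03 -1;0 0 0 0 0 0 -1'; python3 w.py .594 -.0383 .115 168.3
```

```text
clock: 12.42
tool_pos: [0.5936, -0.0384, 0.1169]
orientation: [-180.0, -0.0, 168.2]
force: [0.7, 0.1, -0.5]
opening: 0.0097
clock: 12.8
tool_pos: [0.5938, -0.0384, 0.1148]
orientation: [180.0, 0.0, 168.2]
force: [-0.1, -1.0, 1.7]
opening: 0.0097
pos [ 0.5938 -0.0384  0.1148] rpy [1.800e+02 1.000e-02 1.682e+02] F [-0.1 -1.   1.7] open 0.0097 t 12.8
units: rz -0.017 xyz -0.005 0.003 -0.006
```

```bash
python3 -m jog '0 0 0 0 0 0.04 -1;0 0 0 0 0 0.03 -1;0 0 0 0 0 0 -1;0 0 0 0 0 0 -1'; python3 w.py .594 -.0383 .115 168.3
```

```text
clock: 13.3
tool_pos: [0.5939, -0.0386, 0.1146]
orientation: [-180.0, 0.1, 168.2]
force: [-7.6, 1.1, 20.1]
opening: 0.0097
pos [ 0.5939 -0.0386  0.1146] rpy [-1.7999e+02  1.0000e-01  1.6824e+02] F [-7.6  1.1 20.1] open 0.0097 t 13.3
units: rz -0.01 xyz -0.0 0.007 -0.011
```

```bash
python3 -m jog '0 0 0 0 0 0 0.1;0 0 0 0 0 0 0.1;0 0 0 0 0 0 0.1;0 0 0 0 0 0 0.1'; python3 -m jog '0 0 0 0 0 -0.6 0.1;0 0 0 0 0 -0.8 0.1;0 0 0 0 0 -0.8 0.1;0 0 0 0 0 -0.3 0.1;0 0 0 0 0 0 0.1';python3 w.py .5663 -.1755 .18 168.3;python3 - <<'E'
from h import *
import cv2
for n in("top","side"):
    p,d=vision.snapshot(n);b={"top":(140,270,230,400),"side":(100,250,220,390)}[n]
    np.save(f"pics/{n}4d.npy",d);cv2.imwrite(f"pics/{n}4f.png",p[...,::-1])
    cv2.imwrite(f"pics/{n}4.png",cv2.convertScaleAbs(cv2.resize(p[b[0]:b[1],b[2]:b[3],::-1],None,fx=4,fy=4,interpolation=cv2.INTER_CUBIC),alpha=1.5 if n=="top" else 1))
E
```

```text
clock: 13.8
tool_pos: [0.5936, -0.0384, 0.1114]
orientation: [-180.0, -0.0, 168.2]
force: [-0.8, -0.2, -0.8]
opening: 0.0441
clock: 14.42
tool_pos: [0.5939, -0.0382, 0.212]
orientation: [180.0, 0.1, 168.2]
force: [0.1, 0.3, -0.7]
opening: 0.0482
pos [ 0.5939 -0.0382  0.212 ] rpy [1.7996e+02 6.0000e-02 1.6820e+02] F [ 0.1  0.3 -0.7] open 0.0482 t 14.425
units: rz -0.018 xyz -0.027 -3.501 0.801
```

View pics/side4.png

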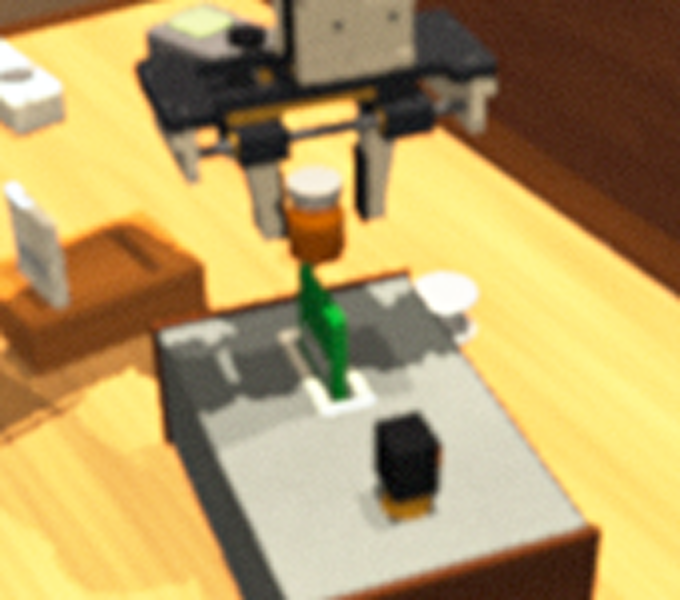

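```bash
python3 - <<'E'
from h import *
import cv2
for n in("side","top"):
    d=np.load(f"pics/{n}4d.npy");P=cloud(n,d);h=cv2.cvtColor(cv2.imread(f"pics/{n}4f.png"),cv2.COLOR_BGR2HSV)
    m=(h[...,0]>45)&(h[...,0]<85)&(h[...,1]>100)&(np.hypot(P[...,0]-.594,P[...,1]+.038)<.06)
    q=P[m];print(n,len(q),q[:,2].min() if len(q) else 0,np.percentile(q[:,2],[90,98]) if len(q) else 0)
E
python3 -m jog '0 0 0 0 -0.7 0 0.8;0 0 0 0 -0.7 0 0.8;0 0 0 0 -0.7 0 0.8;0 0 0 0 -0.7 0 0.8;0 0 0 0 -0.7 0 0.8;0 0 0 0 0 0 0.8;0 0 0 0 0 0 0.8';python3 w.py .5653 -.1755 .116 168.3
```

```text
side 205 0.10070559957700886 [0.15945191 0.16036928]
top 0 0 0
clock: 15.4
tool_pos: [0.5647, -0.1752, 0.2107]
orientation: [-180.0, -0.1, 168.2]
force: [0.8, -0.3, -0.5]
opening: 0.079
pos [ 0.5647 -0.1752  0.2107] rpy [-1.7999e+02 -1.0000e-01  1.6817e+02] F [ 0.8 -0.3 -0.5] open 0.079 t 15.4
units: rz -0.023 xyz -0.017 -0.004 2.367
```

```bash
python3 -m jog '0 0 0 0 0 0.6 0.8;0 0 0 0 0 0.6 0.8;0 0 0 0 0 0.6 0.8;0 0 0 -0.01 0 0.55 0.8;0 0 0 0 0 0 0.8;0 0 0 0 0 0 0.8';python3 w.py .5653 -.1755 .116 168.3;python3 - <<'E'
from h import *
import cv2
n="side";p,d=vision.snapshot(n);b=(100,250,220,390)
cv2.imwrite(f"pics/{n}5.png",cv2.resize(p[b[0]:b[1],b[2]:b[3],::-1],None,fx=4,fy=4,interpolation=cv2.INTER_CUBIC))
E
```

```text
clock: 16.15
tool_pos: [0.566, -0.1751, 0.1184]
orientation: [-180.0, 0.0, 168.2]
force: [0.1, 0.2, 0.9]
opening: 0.0788
pos [ 0.566  -0.1751  0.1184] rpy [-1.7999e+02  3.0000e-02  1.6825e+02] F [0.1 0.2 0.9] open 0.0788 t 16.15
units: rz -0.009 xyz 0.016 -0.014 0.06
```

View pics/side5.png

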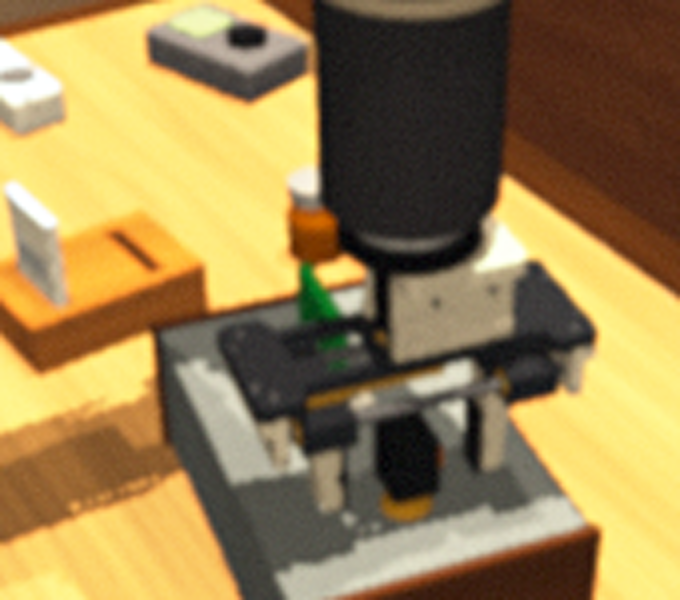

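The grip stands between the fingers, with the orange button toward the right finger. Close.

```bash
python3 -m jog '0 0 0 0 0 0.05 -1;0 0 0 0 0 0 -1;0 0 0 0 0 0 -1;0 0 0 0 0 0 -1;0 0 0 0 0 0 -1;0 0 0 0 0 0 -1;0 0 0 0 0 0 -1;0 0 0 0 0 0 -1';python3 w.py .5653 -.1755 .116 168.3
```

```text
clock: 17.2
tool_pos: [0.5669, -0.1758, 0.116]
orientation: [-180.0, 0.1, 168.2]
force: [4.7, -2.9, -2.8]
opening: 0.0301
pos [ 0.5669 -0.1758  0.116 ] rpy [-1.7999e+02  1.4000e-01  1.6823e+02] F [ 4.7 -2.9 -2.8] open 0.0301 t 17.2
units: rz -0.013 xyz 0.04 -0.001 0.0
```

```bash
python3 -m jog '0 0 0 -0.02 0 -0.2 -1;0 0 0 0 0 -0.4 -1;0 0 0 0 0 -0.5 -1;0 0 0 0 0 -0.5 -1;0 0 0 0 0 -0.5 -1;0 0 0 0 0 0 -1';python3 w.py .5669 -.1758 .256 168.2
```

```text
clock: 17.95
tool_pos: [0.5669, -0.1758, 0.2006]
orientation: [180.0, 0.1, 168.2]
force: [4.6, -3.6, -5.2]
opening: 0.0296
pos [ 0.5669 -0.1758  0.2006] rpy [1.7999e+02 1.2000e-01 1.6821e+02] F [ 4.6 -3.6 -5.2] open 0.0296 t 17.95
units: rz 0.001 xyz -0.001 -0.001 -1.386
```

```bash
python3 -m jog '0 0 0 0 0 -0.4 -1;0 0 0 0 0 -0.4 -1;0 0 0 0 0 -0.3 -1;0 0 0 0 0 -0.15 -1;0 0 0 0 0 -0.1 -1;0 0 0 0 0 0 -1;0 0 0 0 0 0 -1';python3 w.py .5669 -.1758 .256 168.2
```

```text
clock: 18.82
tool_pos: [0.5668, -0.1758, 0.2525]
orientation: [-180.0, 0.0, 168.2]
force: [5.8, -2.2, -5.6]
opening: 0.0298
pos [ 0.5668 -0.1758  0.2525] rpy [-1.7999e+02  2.0000e-02  1.6820e+02] F [ 5.8 -2.2 -5.6] open 0.0298 t 18.825
units: rz -0.0 xyz -0.002 -0.0 -0.088
```

```bash
python3 -m jog '0 0 0 0 0 -0.04 -1;0 0 0 0 0 -0.04 -1;0 0 0 0 0 -0.03 -1;0 0 0 0 0 0 -1;0 0 0 0 0 0 -1';python3 w.py .5669 -.1758 .256 168.2
```

```text
clock: 19.45
tool_pos: [0.5668, -0.1758, 0.256]
orientation: [-180.0, -0.0, 168.2]
force: [6.5, -4.9, -9.1]
opening: 0.0301
pos [ 0.5668 -0.1758  0.256 ] rpy [-1.8000e+02 -2.0000e-02  1.6819e+02] F [ 6.5 -4.9 -9.1] open 0.0301 t 19.45
units: rz -0.002 xyz -0.002 -0.001 0.001
```

```bash
python3 -m jog '0 0 0 0 0 -0.01 -1;0 0 0 0 0 0 -1;0 0 0 0 0 0 -1';python3 w.py .5669 -.1758 .256 168.2; python3 - <<'E'
from h import *
import cv2
n="side";p,d=vision.snapshot(n);b=(70,250,200,390);P=cloud(n,d);h=cv2.cvtColor(p,cv2.COLOR_RGB2HSV)
m=(h[...,0]>45)&(h[...,0]<85)&(h[...,1]>100)&(np.hypot(P[...,0]-.594,P[...,1]+.038)<.06)
print("green top",np.percentile(P[m][:,2],[90,98]))
cv2.imwrite(f"pics/{n}6.png",cv2.resize(p[b[0]:b[1],b[2]:b[3],::-1],None,fx=3.2,fy=3.2,interpolation=cv2.INTER_CUBIC))
print((proj("side",[.5663,-.1755,.275])-[200,70])*3.2)
E
```

```text
clock: 19.82
tool_pos: [0.5668, -0.1757, 0.2561]
orientation: [180.0, -0.0, 168.2]
force: [6.7, -4.4, -10.8]
opening: 0.0299
pos [ 0.5668 -0.1757  0.2561] rpy [ 1.8000e+02 -3.0000e-02  1.6818e+02] F [  6.7  -4.4 -10.8] open 0.0299 t 19.825
units: rz -0.003 xyz -0.002 -0.001 0.002
green top [0.15979887 0.16073383]
[391.44574704 294.92824941]
```

View pics/side6.png

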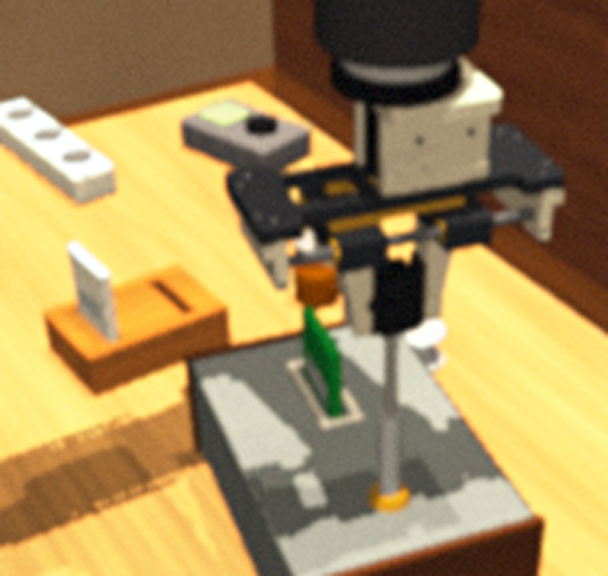

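The grip (around pixel 397, 295) is held at the height predicted for the second stop. The rod is fully extended, and the green module (325, 365) is home. The white module is still in the rack.

```bash
python3 -c "
from plant import ctrl
print(ctrl.close_job())"
```

```text
the job is handed in; nothing more can be done
None
```

The job is handed in: the green module is in the receiver's slot and let go, and the arm is holding the aerial at its second stop with the button squeezed. No check failed or disagreed, but the hand-in reported no verdict. The clock stood at about 19.9 s of the 61 s allowed.

- **Green module:** I pushed it down until it met the slot floor at about 20 N, then released it. After that, and again just before hand-in, its top measured about 160 mm above the bench, which is what fully home should give.
- **Aerial:** The tool rose 140 mm from where it gripped. Near the end of that travel, the downward pull on it climbed from about 5.6 N to about 11 N, which fits the hard stop.
- **Button:** The finger opening stayed at about 30 mm throughout, so the button is flush with the grip.
- **Other things:** In the last side picture the white module stands in the rack, and the jar and spool look untouched. The screwdriver was outside the later crops, but the arm never went near it.

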